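# Put the bead jars away in the stall crate and drop its bail

## Robot

A 6-joint arm with a two-finger parallel gripper is mounted at the origin on the work surface. World frame = base frame: x ahead of the robot, y to its left, z up, the work surface at z = 0. Lengths are in m, angles in rad, forces in N, time in s.
With the tool pointing down it reaches from about 0.375 to 0.9 m from the base axis. Payload 3.1 kg.
Tool frame: the origin (TCP) lies at the very end of the fingers, on their centre line; the grasp point (between the pads) lies 19 mm behind it; z points along the fingers, y is the line along which they close (so a half turn about z gives the same grasp; the last joint's range is limited). The gripper opens to 85 mm and grips with 20 to 120 N. Pads are 22 mm wide; open, the fingers measure 114 mm over their backs; the gripper's body (76 mm by 85 mm) begins 54 mm behind the grasp point. The pads swing forward as they close: fully open they stand 13 mm farther back than shut.
Start: joints at [1.145, 0.527, 1.433, -0, 1.181, -0.178], TCP at [0.153, 0.606, 0.231] pointing down, gripper open.
Joint ranges: [-3.08, 3.08], [-0.75, 2.2], [0.22, 2.44], [-1.43, 4.57], [0, 2.65], [-2.85, 2.85]. Speed limits (rad/s): [2.79, 2.79, 3.14, 3.14, 3.14, 3.14].

## Interface

Orientations are given as a unit quaternion [x, y, z, w].
In Python, from station import telemetry, snapshot, ticket gives the robot as it stands.
- The arm moves only by the tool move_arm, never from a script. Its argument "commands" is text: rows parted by semicolons, each of 7 numbers parted by spaces: the shift along the tool's x, y, z in mm, then the turn, a rotation vector about the tool's x, y, z in degrees, then the opening, from -1 (shut) to 1 (fully open). A call has exactly 5 rows; each row is the pose to reach, as a shift and turn from the pose commanded when the call began, along the tool's axes at that moment; what a row does not reach only later rows make up. A row lasts 1/8 s, in which the tool goes at most 62.5 mm and 10.7 degrees, less where a joint would pass 70% of its speed; a pose out of reach is approached as far as the arm can. A call with a gripper value outside its range is refused whole. The fingers move at their own pace and stop on an object; "grip_force" is the grip in N (left out, the last holds). Time passes only in rows, so rows that repeat a pose let the fingers close, or fill a call up. It gives the time, the measured TCP pose, the force, the opening and the grip force at its end, in the units of the state.
- telemetry.sense(): the state, without advancing time (a new reading comes with each control period).
- snapshot(name): name is "scene" or "top"; returns a dict with "image" (480x640x3 uint8, red, green, blue), "fx", "fy", "cx", "cy" (pixels), "pose" (4x4, takes a point from camera to world coordinates). Camera axes: x right, y down, z forward; pixel columns grow to the right and rows downward; lengths in m; the calibration is good to about 2 mm. A picture is of the moment at which its call begins. There is no depth.
- ticket.sign_off(): hands the job in; it is judged then, once.
The state is a dict: "t": time; "q": joint angles; "qd": joint speeds; "tau": joint torques, N m; "tcp_pos": TCP position; "tool_rot": TCP orientation; "force": force on the tool from outside, world axes, zero at the start; "ft_torque": the same for the moment, N m; "finger_gap": opening from 0.0 (shut) to 1.0 (fully open); "gripper_force": force on a finger pad.
Only numpy, scipy, OpenCV 4.12 (cv2) and the standard library are available. Lean on these libraries where they do the work, as an engineer would, in place of code of your own. Each camera call takes 0.05 s, during which the arm holds its last target. There are 200 camera calls.

## Task

Slide the three wide bead jars across the table into the divided plywood crate through its open front, upright, one in each stall and pushed right home against the back. Then pull the sprung pin at the crate's left end out to its stop so that the retaining bail swings down across the fronts of the jars, and let the pin spring back. Leave everything else on the table where it is.

Things in the scene. Friction and masses are not known exactly. Their poses are not given: they have to be found in the camera images.
- crate: fixed plywood crate, open at the front (-x face) and top, with three stalls side by side. 104 mm deep (x -52 to +52), 320 mm wide (y -160 to +160); origin: centre of its underside. Back wall 75 mm tall, inner face at x = +46 mm; end walls 5.5 mm thick, 78 mm tall behind x = -10 mm, 50 mm in front; two dividers 5 mm thick, 50 mm tall, at y = +-51.5 mm, starting at x = -46 mm.
- lip (a point): middle of the crate's front lip: the crate's floor is 3 mm thick and bevelled along its front edge, from crate x = -64 to -52 mm, so that a pushed jar slides up onto it. Stalls are 98 to 101 mm wide. This point: crate x = -58 mm, y = 0, z = 1.5 mm
- stall0 (a point): home of a jar in the left stall (crate y = +103 mm): the point on the crate's floor, 3 mm above the table, where a jar's origin comes when it touches the back wall; axes as the crate's (x into the crate, y to its left)
- stall1 (a point): the same for the middle stall (crate y = 0)
- stall2 (a point): the same for the right stall (crate y = -103 mm)
- bail (a joint): angle (rad) of the retaining bail, a U of 8 mm rod hinged on the outside of both end walls at crate x = 0, z = 63 mm. About 0: raised, leaning 25 degrees back, held by the sprung pin. 2.25: right down across the stalls' fronts. It is spring-loaded and damped and swings down by itself within 2 s once the pin is out; a jar standing more than about 9 mm out from home stops it
- bail_mid (a point): middle of the bail's cross bar (red sleeve), on its axis: crate x = +26, z = 119 mm when raised (top of the rod 123 mm), crate x = -60, z = 48 mm when down. Its arms swing at crate y = +-165 mm
- pin (a joint): how far (m) the sprung pin is pulled: 0 home, 0.018 at its stop. It slides outward, to the crate's +y, against a spring of 3.5 N at home to 8 N at the stop, and springs back when let go. Its tip holds the bail up; the bail is free from about 0.010
- pin_knob (a point): centre of the pin's red knob, 24 mm across and 18 mm long, its axis along the crate's y: at home at crate x = 7, y = 205.5, z = 97 mm; moves with the pin; axes as the crate's. The pin comes through a bracket cheek 30 mm wide (crate x -8 to +22 mm) and 112 mm tall at y = 179 to 182 mm, so the knob's inner face is 14 mm clear of it
- jar_green: wide round screw-top jar of green and red beads with a green screw lid and a pale paper disc on it: a plain upright cylinder 92 mm across and 75 mm tall over lid and body, about 0.38 kg. Too wide for the gripper to grasp, but it slides well when pushed low down (2 to 6 N; up to 15 N over the lip). Origin: centre of its underside, z up its axis.
- jar_amber: wide round screw-top jar of amber, cream and brown beads with an orange screw lid and a pale paper disc on it: a plain upright cylinder 92 mm across and 75 mm tall over lid and body, about 0.38 kg. Too wide for the gripper to grasp, but it slides well when pushed low down (2 to 6 N; up to 15 N over the lip). Origin: centre of its underside, z up its axis.
- jar_pink: wide round screw-top jar of pink beads with a pink screw lid and a pale paper disc on it: a plain upright cylinder 92 mm across and 75 mm tall over lid and body, about 0.38 kg. Too wide for the gripper to grasp, but it slides well when pushed low down (2 to 6 N; up to 15 N over the lip). Origin: centre of its underside, z up its axis.
- spool: bystander: white plastic spool of silver wire standing upright, 60 mm across, 55 mm tall. Origin: centre of underside.
- bracelet: bystander: ring of green and red dotted beads lying flat, 62 mm across, 15 mm high. Origin: centre of underside.
- heart_dish: bystander: yellow heart-shaped dish of glass stones, 76 mm by 88 mm, 26 mm high; all within 48 mm of its origin, the centre of its underside.
- bangles: bystander: stack of brass bangles, 72 mm across, 19 mm high. Origin: centre of underside.
- pliers: bystander: small pliers with blue handles, 12 mm high, lying along their own x: jaws to x = +57 mm, handles to x = -61 mm, 44 mm wide at the handle ends. Origin between them, on the underside.
- glue: bystander: white glue bottle with orange nozzle, 42 mm across, 115 mm tall. Origin: centre of underside.
- thread_cone: bystander: dark red thread cone, 54 mm across, 88 mm tall. Origin: centre of underside.

How it is judged:
By the outcome, as a careful person would: the job done as asked, in the order asked, and still so for the second after the job is handed in, with the robot touching nothing.
It also fails if it takes over 72 s, if anything falls off the work surface, if the arm or the gripper's body presses on something with over 40 N, if the wrist force passes 120 N, or if a joint passes its speed limit or range.

## Working session

There is one attempt and no reset: what is moved stays moved. The work goes in short steps, Python scripts to look and compute and a tool call to move; the robot and the scene stay as the last step left them, time stands still between calls to the robot, and variables do not carry over. Pictures are saved under pics/ and viewed, at most 10 in all, crops included, and the job is handed in when it is done.

Besides the shell and the picture viewer there is one more tool, called after "Emit:" in YAML: its name, and indented under it one key for each argument. move_arm: Moves the arm, as the interface text tells. Its arguments: {"type":"object","properties":{"commands":{"type":"string"},"grip_force":{"type":"number"}},"required":["commands"]}

```bash
mkdir -p pics; cat > h.py <<'E'
import numpy as np, cv2
from station import telemetry, snapshot, ticket
def snap(n,f=None):
    s=snapshot(n)
    if f: cv2.imwrite('pics/'+f,cv2.cvtColor(s['image'],cv2.COLOR_RGB2BGR))
    return s
def ray(s,u,v,z):
    P=np.array(s['pose']); d=P[:3,:3]@[(u-s['cx'])/s['fx'],(v-s['cy'])/s['fy'],1]; o=P[:3,3]
    return o+d*(z-o[2])/d[2]
def proj(s,p):
    P=np.array(s['pose']); c=P[:3,:3].T@(np.array(p)-P[:3,3]); return np.array([s['cx']+s['fx']*c[0]/c[2],s['cy']+s['fy']*c[1]/c[2]])
E
python3 - <<'E'
from h import *
for n in('top','scene'):
    s=snap(n,n+'0.png'); print(n,s['fx'],s['cx'],s['cy'],np.round(s['pose'],3).tolist())
t=telemetry.sense(); print({k:np.round(v,3).tolist() for k,v in t.items()})
E
```

```text
top 443.4945363728913 320.89595091261305 238.30555017902756 [[-0.0, -0.979, 0.205, 0.266], [-1.0, 0.001, 0.005, -0.012], [-0.005, -0.205, -0.979, 1.335], [0.0, 0.0, 0.0, 1.0]]
scene 544.960817591035 316.8007485045958 233.2341272458367 [[-0.562, 0.707, -0.429, 1.029], [0.827, 0.475, -0.301, 0.362], [-0.009, -0.524, -0.852, 1.115], [0.0, 0.0, 0.0, 1.0]]
{'t': 0.1, 'q': [1.146, 0.528, 1.434, 0.0, 1.181, -0.179], 'qd': [0.001, -0.003, -0.004, 0.0, -0.002, 0.0], 'tau': [-0.0, -44.331, -17.859, -0.0, 0.004, 0.0], 'tcp_pos': [0.152, 0.605, 0.23], 'tool_rot': [0.123, 0.992, -0.001, -0.0], 'force': [0.776, -0.155, -0.73], 'ft_torque': [0.031, 0.007, 0.019], 'gripper_force': 0.0, 'finger_gap': 0.997}
```

View pics/top0.png

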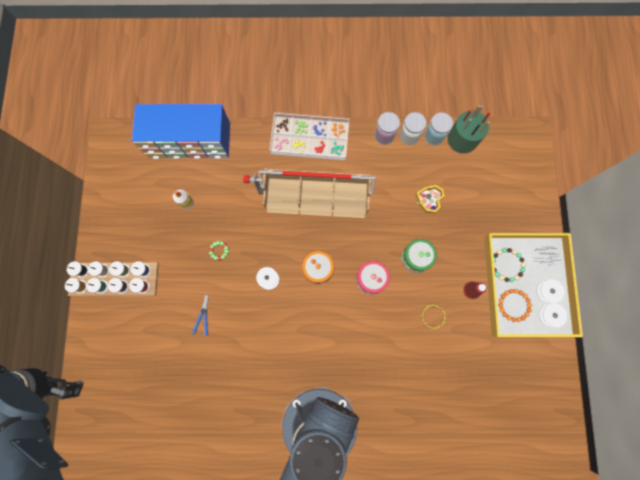

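View pics/scene0.png

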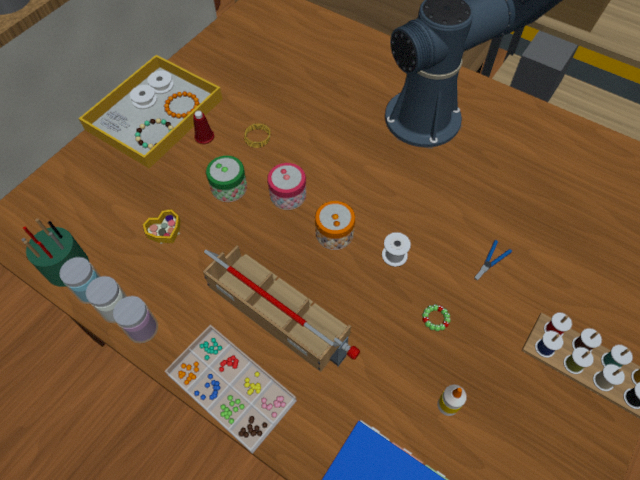

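```bash
cat >> h.py <<'E'
HUE={'green':(55,85,80),'amber':(8,16,190),'pink':(160,174,120)}
def jars(s,z=0.075,names=('green','amber','pink')):
    hsv=cv2.cvtColor(s['image'],cv2.COLOR_RGB2HSV); out={}
    for n in names:
        lo,hi,sm=HUE[n]
        m=cv2.inRange(hsv,(lo,sm,50),(hi,255,255))
        cs,hier=cv2.findContours(m,cv2.RETR_CCOMP,cv2.CHAIN_APPROX_NONE)
        hs=[c for c,h in zip(cs,hier[0]) if h[3]>=0 and len(c)>25]
        if not hs: out[n]=None; continue
        c=max(hs,key=cv2.contourArea); (u,v),ax,_=cv2.fitEllipse(cv2.convexHull(c))
        out[n]=(np.round(ray(s,u,v,z)[:2],4),np.round([u,v,*ax],1))
    return out
E
python3 - <<'E'
from h import *
for n,b in(('top',(225,155,390,225)),('scene',(190,235,375,375))):
    s=snap(n); print(n,jars(s))
    hsv=cv2.cvtColor(s['image'],cv2.COLOR_RGB2HSV)
    m=cv2.inRange(hsv,(0,180,110),(5,255,255))|cv2.inRange(hsv,(174,180,110),(180,255,255))
    k,l,st,c=cv2.connectedComponentsWithStats(m)
    for i in range(1,k):
        if b[0]<c[i][0]<b[2] and b[1]<c[i][1]<b[3] and st[i][4]>10: print('red',c[i],st[i],ray(s,*c[i],.119),ray(s,*c[i],.097))
    im=s['image'][b[1]:b[3],b[0]:b[2],::-1]; f=4
    cv2.imwrite('pics/crop_%s.png'%n,cv2.resize(im,None,fx=f,fy=f,interpolation=cv2.INTER_CUBIC))
E
```

```text
top {'green': (array([ 0.484 , -0.2931]), array([420.7, 253.9,  27.4,  28.5])), 'amber': None, 'pink': None}
red [316.20430108 174.46774194] [284 172  66   6 186] [0.7092796  0.00744377 0.119     ] [0.71729854 0.00779994 0.097     ]
red [245.9        178.66666667] [244 176   5   7  30] [0.69692041 0.21026039 0.119     ] [0.70471573 0.21428628 0.097     ]
scene {'green': (array([ 0.4797, -0.2939]), array([224.3, 169.2,  25.3,  31.7])), 'amber': (array([0.445, 0.003]), array([334.8, 216.4,  28.9,  34.4])), 'pink': (array([ 0.4155, -0.156 ]), array([286. , 176.9,  26.2,  32. ]))}
red [266.31818182 295.37121212] [227 266  79  59 528] [0.70519939 0.00808469 0.119     ] [6.98041139e-01 2.66271122e-04 9.70000000e-02]
red [353.16304348 351.73913043] [348 346  11  13  92] [0.70685868 0.21505477 0.119     ] [0.69973706 0.21180569 0.097     ]
red [229.37903226 362.38709677] [220 356  18  15 124] [0.85432886 0.033707   0.119     ] [0.85046299 0.02645425 0.097     ]
```

View pics/crop_top.png

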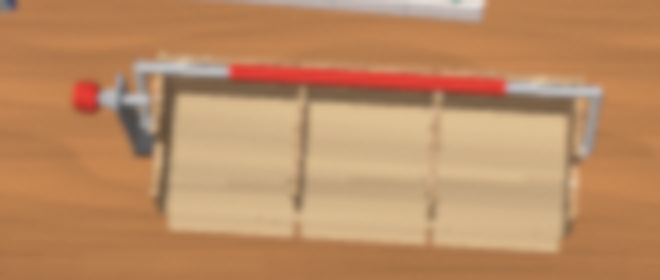

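View pics/crop_scene.png

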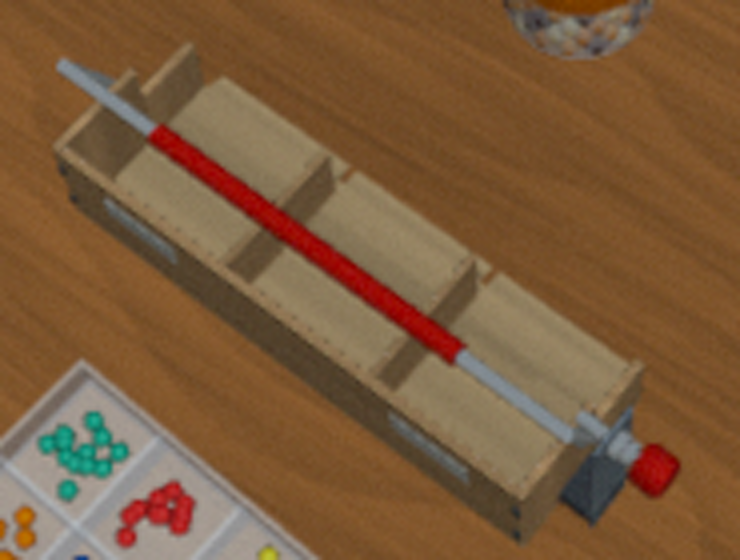

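```bash
cat > crate.py <<'E'
from h import *
from scipy.optimize import least_squares
T,S=snap('top'),snap('scene')
HUE['amber']=(5,20,140);HUE['pink']=(155,178,90)
print('jars',jars(T),jars(S))
def red(s,b):
    hsv=cv2.cvtColor(s['image'],cv2.COLOR_RGB2HSV)
    m=cv2.inRange(hsv,(0,150,80),(6,255,255))|cv2.inRange(hsv,(172,150,80),(180,255,255))
    k,l,st,c=cv2.connectedComponentsWithStats(m); r=[]
    for i in range(1,k):
        if b[0]<c[i][0]<b[2] and b[1]<c[i][1]<b[3] and st[i][4]>15:
            p=np.argwhere(l==i)[:,::-1].astype(np.float32); r.append((c[i],cv2.minAreaRect(p),st[i][4]))
    return r
obs=[]
for s,b in((T,(240,165,350,185)),(S,(220,260,365,360))):
    for c,rc,a in red(s,b):
        print(c,rc,a)
        obs.append((s,c,(7,205.5,97) if a<rc[1][0]*rc[1][1]*2 and max(rc[1])<25 else (26,0,119)))
q=lambda u,v,b:(u/4+b[0],v/4+b[1])
bt,bs=(225,155),(190,235)
# end-wall/floor corners read from the crops: floor lip front corners, rear wall outer top corners
obs+=[(T,q(168,231,bt),(-64,154.5,0)),(T,q(560,251,bt),(-64,-154.5,0)),
      (S,q(222,77,bs),(-64,-154.5,0)),(S,q(520,500,bs),(52,160,78)),(S,q(57,147,bs),(52,-160,78))]
def w(p,c):
    a=p[2];x,y,z=np.array(c)/1000
    return [p[0]+x*np.cos(a)-y*np.sin(a),p[1]+x*np.sin(a)+y*np.cos(a),z]
f=lambda p:np.concatenate([proj(s,w(p,c))-uv for s,uv,c in obs])
r=least_squares(f,[.68,0,-.05],loss='soft_l1')
print(r.x,np.degrees(r.x[2]));print(np.round(f(r.x).reshape(-1,2),1).tolist())
for n,c in(('s0',(0,103,3)),('s1',(0,0,3)),('s2',(0,-103,3)),('knob',(7,205.5,97))): print(n,np.round(w(r.x,c),4))
E
python3 crate.py
```

```text
jars {'green': (array([ 0.4839, -0.2931]), array([420.7, 253.9,  27.4,  28.5])), 'amber': (array([0.8726, 0.4202]), array([181.9, 129.1,  83.1, 112.3])), 'pink': (array([ 0.4196, -0.1552]), array([373.3, 276.2,  27.1,  27.6]))} {'green': (array([ 0.4798, -0.2939]), array([224.3, 169.2,  25.3,  31.7])), 'amber': (array([0.8836, 0.0546]), array([231.6, 388.1, 112.9, 143.2])), 'pink': (array([ 0.4155, -0.1561]), array([286. , 176.9,  25.9,  31.6]))}
[316.35761589 174.50662252] ((316.5, 174.5), (67.2851333618164, 4.382131576538086), 3.1798300743103027) 302
[245.80487805 178.63414634] ((245.69229125976562, 178.53846740722656), (5.883484840393066, 7.0601806640625), 11.309932708740234) 41
[266.43485915 295.55809859] ((265.9458923339844, 295.2037658691406), (93.81291961669922, 6.2440056800842285), 36.11934280395508) 568
[353.05357143 352.08928571] ((353.0, 352.0), (9.899494171142578, 11.31370735168457), 45.0) 112
[ 0.68159183  0.00886952 -0.06358249] -3.643008504393817
[[-0.1, 0.5], [0.3, 1.0], [-1.2, 0.5], [0.3, 0.9], [-1.5, -0.1], [-0.3, 0.9], [-0.5, -0.9], [0.5, 0.1], [-1.7, -0.3]]
s0 [0.6881 0.1117 0.003 ]
s1 [0.6816 0.0089 0.003 ]
s2 [ 0.675  -0.0939  0.003 ]
knob [0.7016 0.2135 0.097 ]
```

```bash
cat >> h.py <<'E'
C=np.array([.6816,.0089]); A=-3.5
def cw(x,y):
    a=np.radians(A); return C+np.array([x*np.cos(a)-y*np.sin(a),x*np.sin(a)+y*np.cos(a)])/1000
def jt(p,h,d=.051,s=1):  # TCP for a jar centre p pushed along heading h
    a=np.radians(h); return [p[0]-d*np.cos(a),p[1]-d*np.sin(a)]
def pose():
    t=telemetry.sense(); q=t['tool_rot']; from scipy.spatial.transform import Rotation as R
    m=R.from_quat(q).as_matrix(); return *t['tcp_pos'],np.degrees(np.arctan2(-m[1,0],-m[0,0]))
def plan(wps,start=None):
    """wps: (x,y,z,heading of tool -x,opening,step mm). Prints calls of 5 rows."""
    cur=np.array(start if start is not None else pose(),float); print('from',np.round(cur,3)); rows=[]
    for x,y,z,h,o,st in wps:
        g=np.array([x,y,z,h],float); dh=(g[3]-cur[3]+180)%360-180
        n=max(1,int(np.ceil(np.linalg.norm(g[:3]-cur[:3])*1000/st-.05)),int(np.ceil(abs(dh)/10.5)))
        for i in range(1,n+1): rows.append((*(cur[:3]+(g[:3]-cur[:3])*i/n),cur[3]+dh*i/n,o))
        cur=np.array([*g[:3],cur[3]+dh])
    while len(rows)%5: rows.append(rows[-1])
    b=np.array(start if start is not None else pose(),float)
    for k in range(0,len(rows),5):
        out=[];a=np.radians(b[3])
        for x,y,z,h,o in rows[k:k+5]:
            dx,dy=(x-b[0])*1e3,(y-b[1])*1e3
            out.append((round(-(dx*np.cos(a)+dy*np.sin(a))),round(-dx*np.sin(a)+dy*np.cos(a)),round(-(z-b[2])*1e3),round(-(h-b[3])),o))
        print('; '.join('%d %d %d 0 0 %d %g'%r for r in out))
        tx,ty,tz,th,_=out[-1]
        b=np.array([b[0]+(-tx*np.cos(a)-ty*np.sin(a))/1e3,b[1]+(-tx*np.sin(a)+ty*np.cos(a))/1e3,b[2]-tz/1e3,b[3]-th])
E
python3 - <<'E'
from h import *
am=np.array([.447,.0035]); 
p=jt(am,0,.063)
plan([(.38,.25,.2,-3,.06,60),(*p,.13,0,.06,60),(*p,.018,0,.06,30),(*p,.018,0,.06,30)])
s=snap('top')
for n,uv,z in(('cone',(475,289),.0),('spool',(267,278),.055),('heart',(431,198),.026),('bracelet',(219,250),.01),('glue',(182,198),.1)): print(n,ray(s,*uv,z))
E
```

```text
from [  0.153   0.606   0.231 -14.139]
-38 -36 4 0 0 -1 0.06; -77 -72 8 0 0 -3 0.06; -115 -109 12 0 0 -4 0.06; -154 -145 15 0 0 -6 0.06; -192 -181 19 0 0 -7 0.06
-34 -41 4 0 0 -1 0.06; -68 -81 8 0 0 -3 0.06; -101 -122 12 0 0 -4 0.06; -108 -171 26 0 0 -5 0.06; -115 -219 40 0 0 -5 0.06
-3 -50 14 0 0 -1 0.06; -6 -99 28 0 0 -2 0.06; -8 -148 42 0 0 -2 0.06; -8 -148 70 0 0 -2 0.06; -8 -148 98 0 0 -2 0.06
0 0 28 0 0 0 0.06; 0 0 56 0 0 0 0.06; 0 0 56 0 0 0 0.06; 0 0 56 0 0 0 0.06; 0 0 56 0 0 0 0.06
cone [ 0.38996021 -0.46748698  0.        ]
spool [0.41700618 0.1503481  0.055     ]
heart [ 0.66637099 -0.34364512  0.026     ]
bracelet [0.50776361 0.30415287 0.01      ]
glue [0.64496092 0.39749574 0.1       ]
```

Emit:
move_arm:
  commands: "-38 -36 4 0 0 -1 0.06; -77 -72 8 0 0 -3 0.06; -115 -109 12 0 0 -4 0.06; -154 -145 15 0 0 -6 0.06; -192 -181 19 0 0 -7 0.06"
  grip_force: 40

```text
t: 0.98
tcp_pos: [0.2956, 0.3824, 0.2125]
tool_rot: [0.062, 0.998, 0.0, 0.001]
force: [0.4, 0.6, -0.0]
finger_gap: 0.534
gripper_force: 0.0
```

Emit:
move_arm:
  commands: "-34 -41 4 0 0 -1 0.06; -68 -81 8 0 0 -3 0.06; -101 -122 12 0 0 -4 0.06; -108 -171 26 0 0 -5 0.06; -115 -219 40 0 0 -5 0.06"

```text
t: 1.6
tcp_pos: [0.3823, 0.1505, 0.1723]
tool_rot: [0.019, 1.0, 0.0, 0.001]
force: [0.5, -0.5, 0.0]
finger_gap: 0.532
gripper_force: 0.0
```

Emit:
move_arm:
  commands: "-3 -50 14 0 0 -1 0.06; -6 -99 28 0 0 -2 0.06; -8 -148 42 0 0 -2 0.06; -8 -148 42 0 0 -2 0.06; -8 -148 42 0 0 -2 0.06"

```text
t: 2.22
tcp_pos: [0.3839, 0.0039, 0.1304]
tool_rot: [0.002, 1.0, 0.0, -0.0]
force: [0.3, 0.4, -0.1]
finger_gap: 0.528
gripper_force: 0.0
```

```bash
python3 - <<'E'
from h import *
am=np.array([.447,.0035]); p=jt(am,0,.063)
plan([(*p,.018,0,.06,57),(*jt(am,0),.018,0,.06,12),(*jt(cw(-130,0),A),.018,A,.06,15),(*jt(cw(-40,0),A),.018,A,.06,15),(*jt(cw(-4,0),A),.018,A,.06,12)])
E
```

```text
from [ 0.384  0.004  0.13  -0.2  ]
0 0 56 0 0 0 0.06; 0 0 112 0 0 0 0.06; -12 0 112 0 0 0 0.06; -25 2 112 0 0 0 0.06; -38 4 112 0 0 1 0.06
-13 2 0 0 0 0 0.06; -26 4 0 0 0 1 0.06; -40 7 0 0 0 1 0.06; -53 9 0 0 0 1 0.06; -66 11 0 0 0 2 0.06
-13 3 0 0 0 0 0.06; -28 3 0 0 0 0 0.06; -43 3 0 0 0 0 0.06; -58 3 0 0 0 0 0.06; -73 3 0 0 0 0 0.06
-15 0 0 0 0 0 0.06; -30 0 0 0 0 0 0.06; -42 0 0 0 0 0 0.06; -54 0 0 0 0 0 0.06; -66 0 0 0 0 0 0.06
```

Emit:
move_arm:
  commands: "0 0 56 0 0 0 0.06; 0 0 112 0 0 0 0.06; -12 0 112 0 0 0 0.06; -25 2 112 0 0 0 0.06; -38 4 112 0 0 1 0.06"

```text
t: 2.85
tcp_pos: [0.4249, 0.008, 0.0216]
tool_rot: [0.01, 1.0, -0.001, 0.003]
force: [-0.8, -0.6, -0.3]
finger_gap: 0.531
gripper_force: 0.3
```

Emit:
move_arm:
  commands: "-13 2 0 0 0 0 0.06; -26 4 0 0 0 1 0.06; -40 7 0 0 0 1 0.06; -53 9 0 0 0 1 0.06; -66 11 0 0 0 2 0.06"

```text
t: 3.48
tcp_pos: [0.4886, 0.0176, 0.0182]
tool_rot: [0.028, 1.0, 0.0, -0.0]
force: [-3.0, 0.1, 2.1]
finger_gap: 0.527
gripper_force: 0.0
```

```bash
python3 - <<'E'
from h import *
HUE['amber']=(6,18,170)
for n in('scene','top'):
    s=snap(n,'a1%s.png'%n); print(jars(s))
print(pose(), jt(cw(-130,0),A))
E
```

```text
{'green': (array([ 0.4798, -0.2939]), array([224.3, 169.2,  25.3,  31.7])), 'amber': (array([0.5387, 0.0139]), array([315.7, 248.1,  30.6,  35. ])), 'pink': (array([ 0.4155, -0.156 ]), array([286. , 176.9,  26.2,  32.1]))}
{'green': (array([ 0.4839, -0.2932]), array([420.7, 253.9,  27.4,  28.5])), 'amber': None, 'pink': (array([ 0.4195, -0.1553]), array([373.3, 276.2,  28.1,  28.9]))}
(np.float64(0.4911841230918585), np.float64(0.017165322117585768), np.float64(0.018273300198079098), np.float64(-3.1553386688720266)) [np.float64(0.500937601485642), np.float64(0.019949785655809092)]
```

Emit:
move_arm:
  commands: "-13 3 0 0 0 0 0.06; -28 3 0 0 0 0 0.06; -43 3 0 0 0 0 0.06; -58 3 0 0 0 0 0.06; -73 3 0 0 0 0 0.06"

```text
t: 4.2
tcp_pos: [0.5612, 0.0166, 0.0181]
tool_rot: [0.027, 1.0, 0.0, -0.001]
force: [-2.2, 0.3, -0.4]
finger_gap: 0.53
gripper_force: 0.0
```

Emit:
move_arm:
  commands: "-15 0 0 0 0 0 0.06; -30 0 0 0 0 0 0.06; -42 0 0 0 0 0 0.06; -54 0 0 0 0 0 0.06; -62 0 0 0 0 0 0.06"

```text
t: 4.82
tcp_pos: [0.6239, 0.013, 0.0182]
tool_rot: [0.027, 1.0, -0.0, 0.0]
force: [-1.8, 1.0, -0.0]
finger_gap: 0.528
gripper_force: 0.0
```

```bash
python3 - <<'E'
from h import *
HUE['amber']=(6,18,170)
s=snap('scene'); print(jars(s,.078)); T=snap('top')
p=pose(); print(p, cw(0,0),cw(-51,0))
t=telemetry.sense();print(t['force'])
o=np.hstack([s['image'][150:390,150:410],T['image'][130:370,230:490]])[:,:,::-1]
cv2.imwrite('pics/a2.png',cv2.resize(o,(780,360),interpolation=cv2.INTER_CUBIC))
E
```

```text
{'green': (array([ 0.4814, -0.292 ]), array([224.3, 169.2,  25.3,  31.7])), 'amber': (array([ 0.377 , -0.5228]), array([181.4, 104.4,  20.5,  27.8])), 'pink': None}
(np.float64(0.6247043849807192), np.float64(0.012826246749766103), np.float64(0.018455913389175925), np.float64(-3.1432898508330473)) [0.6816 0.0089] [0.63069513 0.01201348]
[-0.22832006  1.07245181  0.26390752]
```

View pics/a2.png

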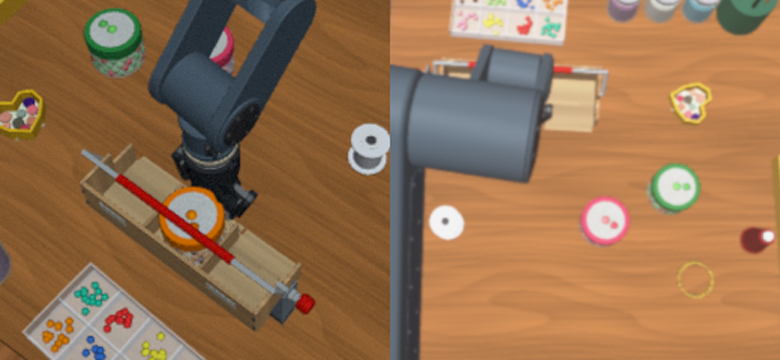

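The amber jar is in the middle stall, under the raised bail (crop about 190,215), not yet quite home. I'll push on gently until it meets the wall.

Emit:
move_arm:
  commands: "-2 0 0 0 0 0 0.06; -3 0 0 0 0 0 0.06; -4 0 0 0 0 0 0.06; -5 0 0 0 0 0 0.06; -6 0 0 0 0 0 0.06"

```text
t: 5.55
tcp_pos: [0.6291, 0.0127, 0.0183]
tool_rot: [0.027, 1.0, 0.0, -0.0]
force: [-0.5, 0.2, 0.8]
finger_gap: 0.535
gripper_force: 0.0
```

Emit:
move_arm:
  commands: "-2 0 0 0 0 0 0.06; -3 0 0 0 0 0 0.06; -4 0 0 0 0 0 0.06; -5 0 0 0 0 0 0.06; -5 0 0 0 0 0 0.06"

```text
t: 6.18
tcp_pos: [0.6303, 0.0128, 0.018]
tool_rot: [0.027, 1.0, 0.0, -0.004]
force: [-9.2, -0.6, 4.3]
finger_gap: 0.535
gripper_force: 0.0
```

```bash
python3 - <<'E'
from h import *
pk=np.array([.4175,-.1557]); 
p=jt(pk,15,.063); q=cw(-115,-103); m=(pk+q)/2; print(q,np.degrees(np.arctan2(*(q-pk)[::-1])))
plan([(.565,.0166,.018,-3.2,.06,60),(.50,-.02,.11,3,.06,60),(*p,.11,15,.06,60),(*p,.018,15,.06,50),(*jt(pk,15),.018,15,.06,12),(*jt(m,12),.018,12,.06,14),(*jt(q,0),.018,0,.06,14),(*jt(cw(-85,-103),A),.018,A,.06,14),(*jt(cw(-30,-103),A),.018,A,.06,14),(*jt(cw(-6,-103),A),.018,A,.06,10)],start=(.6345,.0126,.018,-3.2))
E
```

```text
[ 0.5605265 -0.0868873] 25.69306913423895
from [ 0.634  0.013  0.018 -3.2  ]
35 0 0 0 0 0 0.06; 70 0 0 0 0 0 0.06; 101 -20 -46 0 0 -3 0.06; 132 -40 -92 0 0 -6 0.06; 166 -80 -92 0 0 -9 0.06
40 -34 0 0 0 -3 0.06; 79 -68 0 0 0 -6 0.06; 119 -103 0 0 0 -9 0.06; 119 -103 46 0 0 -9 0.06; 119 -103 92 0 0 -9 0.06
-12 0 0 0 0 0 0.06; -25 3 0 0 0 0 0.06; -38 6 0 0 0 1 0.06; -51 9 0 0 0 1 0.06; -64 12 0 0 0 2 0.06
-13 4 0 0 0 0 0.06; -26 7 0 0 0 1 0.06; -39 12 0 0 0 3 0.06; -52 16 0 0 0 5 0.06; -66 21 0 0 0 7 0.06
-12 6 0 0 0 2 0.06; -24 13 0 0 0 4 0.06; -37 19 0 0 0 6 0.06; -47 18 0 0 0 7 0.06; -57 18 0 0 0 8 0.06
-10 1 0 0 0 1 0.06; -24 0 0 0 0 1 0.06; -37 0 0 0 0 1 0.06; -51 0 0 0 0 1 0.06; -65 -1 0 0 0 1 0.06
-8 0 0 0 0 0 0.06; -16 0 0 0 0 0 0.06; -24 0 0 0 0 0 0.06; -24 0 0 0 0 0 0.06; -24 0 0 0 0 0 0.06
```

Emit:
move_arm:
  commands: "35 0 0 0 0 0 0.06; 70 0 0 0 0 0 0.06; 101 -20 -46 0 0 -3 0.06; 132 -40 -92 0 0 -6 0.06; 166 -80 -92 0 0 -9 0.06"

```text
t: 6.8
tcp_pos: [0.4673, -0.0597, 0.1136]
tool_rot: [-0.053, 0.999, -0.002, 0.005]
force: [0.4, -1.1, 0.0]
finger_gap: 0.529
gripper_force: 0.0
```

Emit:
move_arm:
  commands: "40 -34 0 0 0 -3 0.06; 79 -68 0 0 0 -6 0.06; 119 -103 0 0 0 -9 0.06; 119 -103 46 0 0 -9 0.06; 119 -103 92 0 0 -9 0.06"

```text
t: 7.42
tcp_pos: [0.3582, -0.1763, 0.0181]
tool_rot: [-0.128, 0.992, -0.003, 0.003]
force: [0.1, -0.5, 0.1]
finger_gap: 0.532
gripper_force: 0.0
```

Emit:
move_arm:
  commands: "-12 0 0 0 0 0 0.06; -25 3 0 0 0 0 0.06; -38 6 0 0 0 1 0.06; -51 9 0 0 0 1 0.06; -64 12 0 0 0 2 0.06"

```text
t: 8.05
tcp_pos: [0.4169, -0.1447, 0.0204]
tool_rot: [-0.113, 0.994, -0.001, 0.002]
force: [-2.6, -1.1, -0.2]
finger_gap: 0.527
gripper_force: 0.1
```

```bash
python3 - <<'E'
from h import *
HUE['amber']=(6,18,170)
s=snap('scene'); print(jars(s)); print(jars(snap('top')))
p=pose(); print(p, jt(p,p[3]+180))
E
```

```text
{'green': (array([ 0.4798, -0.2939]), array([224.3, 169.2,  25.3,  31.7])), 'amber': (array([ 0.3751, -0.5253]), array([181.4, 104.4,  20.5,  27.8])), 'pink': (array([ 0.4648, -0.1343]), array([281.2, 195. ,  27.8,  32.5]))}Traceback (most recent call last):
  File "<stdin>", line 3, in <module>
  File "h.py", line 19, in jars
    hs=[c for c,h in zip(cs,hier[0]) if h[3]>=0 and len(c)>25]
                            ~~~~^^^
TypeError: 'NoneType' object is not subscriptable
```

Emit:
move_arm:
  commands: "-13 4 0 0 0 0 0.06; -26 7 0 0 0 1 0.06; -39 12 0 0 0 3 0.06; -52 16 0 0 0 5 0.06; -66 21 0 0 0 7 0.06"

```text
t: 8.78
tcp_pos: [0.4744, -0.1091, 0.0189]
tool_rot: [-0.051, 0.999, 0.0, -0.001]
force: [-2.6, -1.2, 1.3]
finger_gap: 0.538
gripper_force: 0.0
```

Emit:
move_arm:
  commands: "-12 6 0 0 0 2 0.06; -24 13 0 0 0 4 0.06; -37 19 0 0 0 6 0.06; -47 18 0 0 0 7 0.06; -57 18 0 0 0 8 0.06"

```text
t: 9.4
tcp_pos: [0.5253, -0.0842, 0.0183]
tool_rot: [0.018, 1.0, 0.002, -0.005]
force: [-12.6, 0.9, 9.7]
finger_gap: 0.533
gripper_force: 0.0
```

```bash
python3 - <<'E'
from h import *
s=snap('scene'); print(jars(s,names=('pink',)))
p=pose(); print(p, jt(p,p[3]+180),cw(-85,-103))
E
```

```text
{'pink': (array([ 0.575 , -0.0877]), array([268.9, 237.8,  29.5,  34.4]))}
(np.float64(0.5287671391868192), np.float64(-0.08510449245219168), np.float64(0.01844816294869488), np.float64(-2.150844278965173)) [np.float64(0.579731208803404), np.float64(-0.0870185478630655)] [ 0.59047054 -0.08871876]
```

Emit:
move_arm:
  commands: "-10 1 0 0 0 1 0.06; -22 0 0 0 0 1 0.06; -34 0 0 0 0 1 0.06; -46 0 0 0 0 1 0.06; -58 -1 0 0 0 1 0.06"

```text
t: 10.07
tcp_pos: [0.5883, -0.0893, 0.0183]
tool_rot: [0.027, 1.0, 0.0, -0.0]
force: [-3.2, 0.4, 1.4]
finger_gap: 0.529
gripper_force: 0.0
```

Emit:
move_arm:
  commands: "-7 0 0 0 0 0 0.06; -14 0 0 0 0 0 0.06; -20 0 0 0 0 0 0.06; -24 0 0 0 0 0 0.06; -26 0 0 0 0 0 0.06"

```text
t: 10.7
tcp_pos: [0.6134, -0.0907, 0.0183]
tool_rot: [0.027, 1.0, 0.0, -0.0]
force: [-4.0, 0.2, 1.5]
finger_gap: 0.531
gripper_force: 0.0
```

```bash
python3 - <<'E'
from h import *
s=snap('scene'); 
p=pose(); print(p,jt(p,p[3]+180), cw(0,-103),cw(-51,-103),telemetry.sense()['force'])
cv2.imwrite('pics/b2.png',cv2.resize(s['image'][150:390,150:410,::-1],(520,480),interpolation=cv2.INTER_CUBIC))
E
```

```text
(np.float64(0.6136625263487366), np.float64(-0.0906636739588501), np.float64(0.0183552038440981), np.float64(-3.138855910148326)) [np.float64(0.6645860144367667), np.float64(-0.09345622851485483)] [ 0.675312   -0.09390788] [ 0.62440713 -0.09079441] [-1.9748216   0.09479583  1.14010779]
```

View pics/b2.png

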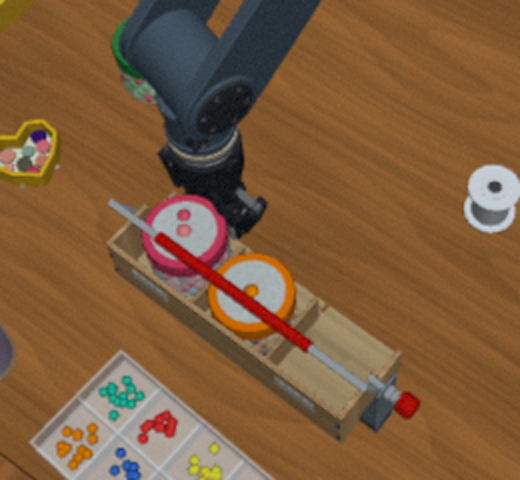

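Pink (crop about 185,235) is in the right stall, about 11 mm short of home. Amber (250,293) is in place.

Emit:
move_arm:
  commands: "-3 0 0 0 0 0 0.06; -6 0 0 0 0 0 0.06; -9 0 0 0 0 0 0.06; -12 0 0 0 0 0 0.06; -14 0 0 0 0 0 0.06"

```text
t: 11.38
tcp_pos: [0.6239, -0.091, 0.0182]
tool_rot: [0.027, 1.0, 0.001, -0.004]
force: [-12.9, -1.0, 8.3]
finger_gap: 0.529
gripper_force: 0.0
```

```bash
python3 - <<'E'
from h import *
p=pose(); print(p,telemetry.sense()['force'])
# green: +x side pushes, tool heading = h+180
g=np.array([.482,-.2935]); q=cw(-125,103); d=q-g; h=np.degrees(np.arctan2(d[1],d[0])); print(q,h)
a=jt(g,h,.065); 
plan([(.555,-.087,.018,-3.2,.06,40),(.50,-.13,.11,-20,.06,45),(.42,-.25,.11,-50,.06,60),(*a,.11,h-180,.06,60),(*a,.018,h-180,.06,50),(*jt(g,h),.018,h-180,.06,14),(*jt(q,h),.018,h-180,.06,15.5)],start=(.6274,-.0915,.018,-3.2))
E
```

```text
(np.float64(0.623925009448936), np.float64(-0.09103915107596472), np.float64(0.018174613270681088), np.float64(-3.107965619679461)) [-12.93433505  -1.04027917   8.26307474]
[0.56312115 0.11933895] 78.88324673222027
from [ 0.627 -0.092  0.018 -3.2  ]
36 0 0 0 0 0 0.06; 73 0 0 0 0 0 0.06; 90 -15 -31 0 0 6 0.06; 108 -30 -61 0 0 11 0.06; 125 -46 -92 0 0 17 0.06
11 -46 0 0 0 10 0.06; 23 -93 0 0 0 20 0.06; 34 -140 0 0 0 30 0.06; 17 -157 0 0 0 40 0.06; 0 -173 0 0 0 50 0.06
-23 2 0 0 0 10 0.06; -47 4 0 0 0 21 0.06; -71 6 0 0 0 31 0.06; -71 6 46 0 0 31 0.06; -71 6 92 0 0 31 0.06
14 -1 0 0 0 0 0.06; 29 -1 0 0 0 0 0.06; 44 -1 0 0 0 0 0.06; 59 -1 0 0 0 0 0.06; 74 -1 0 0 0 0 0.06
15 0 0 0 0 0 0.06; 30 0 0 0 0 0 0.06; 45 0 0 0 0 0 0.06; 60 0 0 0 0 0 0.06; 75 0 0 0 0 0 0.06
15 0 0 0 0 0 0.06; 30 0 0 0 0 0 0.06; 46 0 0 0 0 0 0.06; 61 0 0 0 0 0 0.06; 76 0 0 0 0 0 0.06
15 0 0 0 0 0 0.06; 30 0 0 0 0 0 0.06; 45 0 0 0 0 0 0.06; 60 0 0 0 0 0 0.06; 75 0 0 0 0 0 0.06
15 0 0 0 0 0 0.06; 30 0 0 0 0 0 0.06; 45 0 0 0 0 0 0.06; 60 0 0 0 0 0 0.06; 75 0 0 0 0 0 0.06
15 0 0 0 0 0 0.06; 30 0 0 0 0 0 0.06; 45 0 0 0 0 0 0.06; 60 0 0 0 0 0 0.06; 60 0 0 0 0 0 0.06
```

Emit:
move_arm:
  commands: "36 0 0 0 0 0 0.06; 73 0 0 0 0 0 0.06; 90 -15 -31 0 0 6 0.06; 108 -30 -61 0 0 11 0.06; 125 -46 -92 0 0 17 0.06"

```text
t: 12.0
tcp_pos: [0.5012, -0.1316, 0.1114]
tool_rot: [0.177, 0.984, -0.0, 0.002]
force: [0.6, -0.6, 0.2]
finger_gap: 0.532
gripper_force: 0.0
```

Emit:
move_arm:
  commands: "11 -46 0 0 0 10 0.06; 23 -93 0 0 0 20 0.06; 34 -140 0 0 0 30 0.06; 17 -157 0 0 0 40 0.06; 0 -173 0 0 0 50 0.06"

```text
t: 12.62
tcp_pos: [0.4417, -0.2957, 0.1109]
tool_rot: [0.578, 0.816, -0.0, 0.002]
force: [-0.5, -0.8, 0.8]
finger_gap: 0.53
gripper_force: 0.0
```

Emit:
move_arm:
  commands: "-23 2 0 0 0 10 0.06; -47 4 0 0 0 21 0.06; -71 6 0 0 0 31 0.06; -71 6 46 0 0 31 0.06; -71 6 92 0 0 31 0.06"

```text
t: 13.25
tcp_pos: [0.4724, -0.3602, 0.0182]
tool_rot: [0.773, 0.635, 0.0, 0.004]
force: [-0.0, 0.3, -1.1]
finger_gap: 0.53
gripper_force: 0.0
```

Emit:
move_arm:
  commands: "14 -1 0 0 0 0 0.06; 29 -1 0 0 0 0 0.06; 44 -1 0 0 0 0 0.06; 59 -1 0 0 0 0 0.06; 74 -1 0 0 0 0 0.06"

```text
t: 13.88
tcp_pos: [0.4843, -0.2842, 0.0195]
tool_rot: [0.772, 0.635, 0.0, 0.001]
force: [-0.4, -1.0, -0.1]
finger_gap: 0.528
gripper_force: 0.0
```

```bash
python3 - <<'E'
from h import *
s=snap('scene'); print(jars(s,names=('green',)))
try: print(jars(snap('top'),names=('green',)))
except Exception as e: print('no top')
p=pose(); print(p, jt(p,p[3]))
E
```

```text
{'green': (array([ 0.4913, -0.2343]), array([240.7, 183.4,  26.6,  32.3]))}
{'green': (array([ 0.8699, -0.4778]), array([475.4, 129.2,   5.1,  17.3]))}
(np.float64(0.4835010603341848), np.float64(-0.282435662131922), np.float64(0.01881419384082169), np.float64(-101.03177582483653)) [np.float64(0.49326008217050243), np.float64(-0.23237808036054322)]
```

Emit:
move_arm:
  commands: "15 0 0 0 0 0 0.06; 30 0 0 0 0 0 0.06; 45 0 0 0 0 0 0.06; 60 0 0 0 0 0 0.06; 75 0 0 0 0 0 0.06"

```text
t: 14.6
tcp_pos: [0.4982, -0.2103, 0.0184]
tool_rot: [0.772, 0.635, -0.0, 0.0]
force: [-0.9, -3.2, 2.6]
finger_gap: 0.528
gripper_force: 0.0
```

Emit:
move_arm:
  commands: "15 0 0 0 0 0 0.06; 30 0 0 0 0 0 0.06; 46 0 0 0 0 0 0.06; 61 0 0 0 0 0 0.06; 76 0 0 0 0 0 0.06"

```text
t: 15.22
tcp_pos: [0.5127, -0.1356, 0.0182]
tool_rot: [0.772, 0.635, -0.0, -0.0]
force: [-0.3, -2.9, 1.3]
finger_gap: 0.527
gripper_force: 0.0
```

Emit:
move_arm:
  commands: "15 0 0 0 0 0 0.06; 30 0 0 0 0 0 0.06; 45 0 0 0 0 0 0.06; 60 0 0 0 0 0 0.06; 75 0 0 0 0 0 0.06"

```text
t: 15.85
tcp_pos: [0.5272, -0.0621, 0.0183]
tool_rot: [0.772, 0.635, -0.0, -0.0]
force: [-0.6, -3.2, 1.5]
finger_gap: 0.531
gripper_force: 0.0
```

```bash
python3 - <<'E'
from h import *
s=snap('scene'); print(jars(s,names=('green',)))
p=pose(); print(p, jt(p,p[3]),cw(-125,103))
E
```

```text
{'green': (array([ 0.5352, -0.0116]), array([307.1, 241.5,  29.8,  34.3]))}
(np.float64(0.5270524571460211), np.float64(-0.06033562004882886), np.float64(0.018209291660288937), np.float64(-101.09108172665168)) [np.float64(0.5368632875097462), np.float64(-0.010288166491487803)] [0.56312115 0.11933895]
```

Emit:
move_arm:
  commands: "15 0 0 0 0 0 0.06; 30 0 0 0 0 0 0.06; 45 0 0 0 0 0 0.06; 60 0 0 0 0 0 0.06; 75 0 0 0 0 0 0.06"

```text
t: 16.52
tcp_pos: [0.5417, 0.0115, 0.0183]
tool_rot: [0.772, 0.635, -0.0, -0.0]
force: [-0.4, -1.9, 0.2]
finger_gap: 0.529
gripper_force: 0.0
```

Emit:
move_arm:
  commands: "15 0 0 0 0 0 0.06; 29 0 0 0 0 0 0.06; 41 0 0 0 0 0 0.06; 49 0 0 0 0 0 0.06; 55 0 0 0 0 0 0.06"

```text
t: 17.15
tcp_pos: [0.5523, 0.0648, 0.0183]
tool_rot: [0.772, 0.635, -0.0, -0.0]
force: [-0.2, -0.9, 1.1]
finger_gap: 0.531
gripper_force: 0.0
```

```bash
python3 - <<'E'
from h import *
s=snap('scene'); j=jars(s,names=('green',)); print(j)
p=pose(); e=np.array(jt(p,p[3])); print(p,e,cw(-125,103))
g=e; h=A; a=jt(g,h,.07)
plan([(*jt(g,78.9,.07),.018,-101.1,.06,40),(*jt(g,30,.095),.018,-150+90,.06,50),(*a,.018,-3.2,.06,50),(*jt(g,h),.018,h,.06,12),(*jt(cw(-80,103),A),.018,A,.06,14),(*jt(cw(-12,103),A),.018,A,.06,12)])
E
```

```text
{'green': (array([0.5606, 0.1157]), array([349.3, 278.6,  32.1,  35.7]))}
(np.float64(0.5524530176230706), np.float64(0.06536268275544838), np.float64(0.018336623494030712), np.float64(-101.126068952515)) [0.56229441 0.11540414] [0.56312115 0.11933895]
from [ 5.52000e-01  6.50000e-02  1.80000e-02 -1.01126e+02]
-19 0 0 0 0 0 0.06; -17 -18 0 0 0 -10 0.06; -15 -36 0 0 0 -21 0.06; -13 -54 0 0 0 -31 0.06; -11 -72 0 0 0 -41 0.06
6 6 0 0 0 -10 0.06; 12 12 0 0 0 -19 0.06; 19 18 0 0 0 -29 0.06; 25 24 0 0 0 -38 0.06; 32 30 0 0 0 -47 0.06
-1 9 0 0 0 -10 0.06; -10 10 0 0 0 -10 0.06; -19 12 0 0 0 -10 0.06; -30 15 0 0 0 -10 0.06; -42 18 0 0 0 -10 0.06
-11 1 0 0 0 0 0.06; -22 2 0 0 0 0 0.06; -34 2 0 0 0 0 0.06; -45 2 0 0 0 0 0.06; -56 2 0 0 0 0 0.06
-12 -1 0 0 0 0 0.06; -23 -1 0 0 0 0 0.06; -34 -1 0 0 0 0 0.06; -34 -1 0 0 0 0 0.06; -34 -1 0 0 0 0 0.06
```

```bash
python3 - <<'E'
from h import *
g=np.array([.5623,.1154]); h=A; a=jt(g,h,.068)
plan([(*jt(g,78.9,.082),.018,-101.1,.06,40),(*jt(g,30,.115),.018,-60,.06,50),(*a,.018,-3.2,.06,50),(*jt(g,h),.018,h,.06,14),(*jt(cw(-80,103),A),.018,A,.06,14),(*jt(cw(-12,103),A),.018,A,.06,12)])
E
```

```text
from [ 5.52000e-01  6.50000e-02  1.80000e-02 -1.01126e+02]
-31 0 0 0 0 0 0.06; -29 -22 0 0 0 -10 0.06; -28 -43 0 0 0 -21 0.06; -26 -65 0 0 0 -31 0.06; -25 -87 0 0 0 -41 0.06
6 10 0 0 0 -10 0.06; 13 20 0 0 0 -19 0.06; 19 30 0 0 0 -29 0.06; 25 39 0 0 0 -38 0.06; 31 49 0 0 0 -47 0.06
-3 12 0 0 0 -10 0.06; -11 13 0 0 0 -10 0.06; -19 14 0 0 0 -10 0.06; -30 17 0 0 0 -10 0.06; -41 20 0 0 0 -10 0.06
-12 1 0 0 0 0 0.06; -23 2 0 0 0 0 0.06; -35 2 0 0 0 0 0.06; -46 2 0 0 0 0 0.06; -57 2 0 0 0 0 0.06
-12 0 0 0 0 0 0.06; -23 0 0 0 0 0 0.06; -34 -1 0 0 0 0 0.06; -34 -1 0 0 0 0 0.06; -34 -1 0 0 0 0 0.06
```

Emit:
move_arm:
  commands: "-31 0 0 0 0 0 0.06; -29 -22 0 0 0 -10 0.06; -28 -43 0 0 0 -21 0.06; -26 -65 0 0 0 -31 0.06; -25 -87 0 0 0 -41 0.06"

```text
t: 17.82
tcp_pos: [0.4617, 0.0568, 0.0184]
tool_rot: [0.499, 0.867, 0.0, 0.0]
force: [0.0, 0.2, -0.0]
finger_gap: 0.527
gripper_force: 0.0
```

Emit:
move_arm:
  commands: "6 10 0 0 0 -10 0.06; 13 20 0 0 0 -19 0.06; 19 30 0 0 0 -29 0.06; 25 39 0 0 0 -38 0.06; 31 49 0 0 0 -47 0.06"

```text
t: 18.45
tcp_pos: [0.4894, 0.1083, 0.0184]
tool_rot: [0.112, 0.994, 0.0, 0.0]
force: [0.4, 1.2, 0.4]
finger_gap: 0.533
gripper_force: 0.0
```

Emit:
move_arm:
  commands: "-3 12 0 0 0 -10 0.06; -11 13 0 0 0 -10 0.06; -19 14 0 0 0 -10 0.06; -30 17 0 0 0 -10 0.06; -41 20 0 0 0 -10 0.06"

```text
t: 19.08
tcp_pos: [0.5323, 0.1179, 0.0182]
tool_rot: [0.028, 1.0, -0.0, -0.002]
force: [-7.1, -0.6, 4.5]
finger_gap: 0.53
gripper_force: 0.0
```

```bash
python3 - <<'E'
from h import *
s=snap('scene'); print(jars(s,names=('green',)))
p=pose(); print(p, jt(p,p[3]+180)); print(cw(-100,103))
E
```

```text
{'green': (array([0.5827, 0.1142]), array([343.1, 286. ,  32.6,  36. ]))}
(np.float64(0.5345094424780085), np.float64(0.1178393387544051), np.float64(0.018291595887742245), np.float64(-3.218335910740949)) [np.float64(0.5854290077741854), np.float64(0.11497614647158931)]
[0.58807452 0.11781274]
```

Emit:
move_arm:
  commands: "-12 1 0 0 0 0 0.06; -23 2 0 0 0 0 0.06; -35 3 0 0 0 0 0.06; -46 3 0 0 0 0 0.06; -57 3 0 0 0 0 0.06"

```text
t: 19.75
tcp_pos: [0.5915, 0.118, 0.0183]
tool_rot: [0.027, 1.0, 0.0, 0.0]
force: [-1.8, 0.5, 1.3]
finger_gap: 0.529
gripper_force: 0.0
```

Emit:
move_arm:
  commands: "-10 0 0 0 0 0 0.06; -20 0 0 0 0 0 0.06; -28 0 0 0 0 0 0.06; -33 0 0 0 0 0 0.06; -36 0 0 0 0 0 0.06"

```text
t: 20.38
tcp_pos: [0.6267, 0.116, 0.0183]
tool_rot: [0.027, 1.0, -0.0, -0.0]
force: [-3.1, 0.5, 1.5]
finger_gap: 0.529
gripper_force: 0.0
```

```bash
python3 - <<'E'
from h import *
p=pose(); print(p, cw(-51,103),telemetry.sense()['force'])
E
```

```text
(np.float64(0.6266893754712309), np.float64(0.1160265138075046), np.float64(0.01830458732023168), np.float64(-3.1395125685049945)) [0.63698312 0.11482136] [-3.09386424  0.53701976  1.48637756]
```

Emit:
move_arm:
  commands: "-3 0 0 0 0 0 0.06; -6 0 0 0 0 0 0.06; -9 0 0 0 0 0 0.06; -12 0 0 0 0 0 0.06; -14 0 0 0 0 0 0.06"

```text
t: 21.0
tcp_pos: [0.6367, 0.1155, 0.0181]
tool_rot: [0.027, 1.0, -0.0, -0.005]
force: [-13.1, -0.1, 8.5]
finger_gap: 0.525
gripper_force: 0.0
```

```bash
python3 - <<'E'
from h import *
p=pose(); print(p, cw(-51,103),telemetry.sense()['force'])
k=cw(7,209); k0=cw(7,205.5);print(k)
plan([(.56,.12,.018,-3.2,1,40),(.54,.15,.2,-20,1,62),(k[0],k[1],.2,-93.2,1,60),(*k,.2,-93.2,1,60)],start=(.6407,.1152,.018,-3.2))
E
```

```text
(np.float64(0.6366819435257854), np.float64(0.11552204980255301), np.float64(0.01813795309866338), np.float64(-3.12305469403759)) [0.63698312 0.11482136] [-13.10913702  -0.14373521   8.47078994]
[0.70134609 0.21708283]
from [ 0.641  0.115  0.018 -3.2  ]
40 0 0 0 0 0 1; 81 0 0 0 0 0 1; 88 10 -61 0 0 6 1; 95 20 -121 0 0 11 1; 102 29 -182 0 0 17 1
-18 17 0 0 0 10 1; -36 34 0 0 0 21 1; -54 51 0 0 0 31 1; -73 68 0 0 0 42 1; -91 85 0 0 0 52 1
2 25 0 0 0 11 1; 4 50 0 0 0 21 1; 4 50 0 0 0 21 1; 4 50 0 0 0 21 1; 4 50 0 0 0 21 1
```

Emit:
move_arm:
  commands: "40 0 0 0 0 0 0.06; 81 0 0 0 0 0 0.06; 88 10 -61 0 0 6 0.2; 95 20 -121 0 0 11 0.2; 102 29 -182 0 0 17 0.2"

```text
t: 21.62
tcp_pos: [0.5415, 0.1501, 0.2024]
tool_rot: [0.177, 0.984, 0.0, 0.002]
force: [1.3, -0.0, 0.3]
finger_gap: 0.605
gripper_force: 0.0
```

Emit:
move_arm:
  commands: "-18 17 0 0 0 10 0.2; -36 34 0 0 0 21 0.2; -54 51 0 0 0 31 0.2; -73 68 0 0 0 42 0.2; -91 85 0 0 0 52 0.2"

```text
t: 22.25
tcp_pos: [0.6572, 0.1986, 0.2007]
tool_rot: [0.591, 0.807, 0.001, 0.001]
force: [0.1, 0.2, -0.1]
finger_gap: 0.599
gripper_force: 0.0
```

Emit:
move_arm:
  commands: "2 25 0 0 0 11 0.2; 4 50 0 0 0 21 0.2; 4 50 0 0 0 21 0.2; 4 50 0 0 0 21 0.2; 4 50 0 0 0 21 0.2"

```text
t: 22.88
tcp_pos: [0.7008, 0.2171, 0.2004]
tool_rot: [0.726, 0.688, -0.0, -0.0]
force: [0.1, -0.6, 0.3]
finger_gap: 0.599
gripper_force: 0.0
```

```bash
python3 - <<'E'
from h import *
p=pose(); print(p, cw(7,205.5))
s=snap('scene');T=snap('top')
o=np.hstack([s['image'][230:390,190:390],T['image'][130:290,200:400]])[:,:,::-1]
cv2.imwrite('pics/c1.png',cv2.resize(o,(800,320),interpolation=cv2.INTER_CUBIC))
k=cw(7,209.5)
plan([(*k,.14,-93.4,.2,60),(*k,.081,-93.4,.2,30)])
E
```

```text
(np.float64(0.7007658810577954), np.float64(0.21711102931253534), np.float64(0.20038647548488442), np.float64(-93.08825412262144)) [0.70113242 0.21358936]
from [  0.701   0.217   0.201 -93.114]
0 0 61 0 0 0 0.2; 0 0 90 0 0 0 0.2; 0 0 120 0 0 0 0.2; 0 0 120 0 0 0 0.2; 0 0 120 0 0 0 0.2
```

View pics/c1.png

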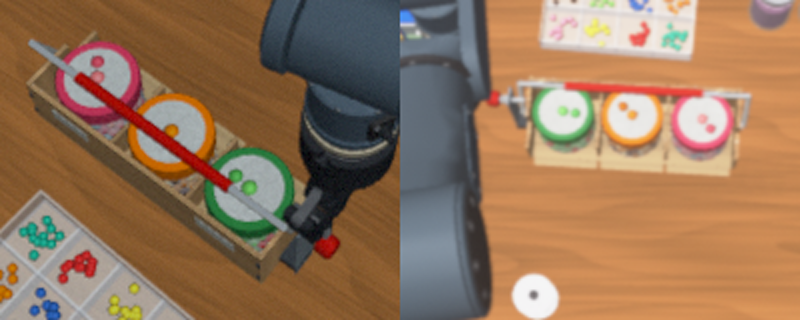

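All three jars are home in their stalls and the bail is still up. The knob shows at crop (327,246). Next I lower onto it, close and pull.

Emit:
move_arm:
  commands: "0 0 61 0 0 0 0.2; 0 0 90 0 0 0 0.2; 0 0 120 0 0 0 0.2; 0 0 120 0 0 0 0.2; 0 0 120 0 0 0 0.2"

```text
t: 23.6
tcp_pos: [0.7023, 0.2175, 0.0817]
tool_rot: [0.726, 0.688, 0.001, 0.001]
force: [0.6, 0.1, 0.6]
finger_gap: 0.6
gripper_force: 0.0
```

Emit:
move_arm:
  commands: "0 0 0 0 0 0 -1; 0 0 0 0 0 0 -1; 0 0 0 0 0 0 -1; 0 0 0 0 0 0 -1; 0 0 0 0 0 0 -1"
  grip_force: 60

```text
t: 24.22
tcp_pos: [0.7027, 0.2176, 0.0825]
tool_rot: [0.726, 0.687, 0.001, 0.001]
force: [0.1, -0.1, 7.2]
finger_gap: 0.255
gripper_force: 58.8
```

Emit:
move_arm:
  commands: "4 0 0 0 0 0 -1; 8 0 0 0 0 0 -1; 12 0 0 0 0 0 -1; 16 0 0 0 0 0 -1; 19 0 0 0 0 0 -1"

```text
t: 24.85
tcp_pos: [0.7037, 0.2335, 0.0824]
tool_rot: [0.726, 0.688, -0.001, 0.003]
force: [-0.9, -7.8, 7.9]
finger_gap: 0.252
gripper_force: 58.8
```

```bash
python3 - <<'E'
from h import *
print(pose(),telemetry.sense()['force'],telemetry.sense()['finger_gap'])
E
```

```text
(np.float64(0.7037194814341132), np.float64(0.23347962683024587), np.float64(0.08243040455250258), np.float64(-93.11964615367717)) [-0.90720577 -7.80096742  7.87008385] 0.2515748809844304
```

Emit:
move_arm:
  commands: "2 0 0 0 0 0 -1; 4 0 0 0 0 0 -1; 4 0 0 0 0 0 -1; 4 0 0 0 0 0 -1; 4 0 0 0 0 0 -1"

```text
t: 25.48
tcp_pos: [0.7038, 0.2356, 0.0824]
tool_rot: [0.726, 0.688, -0.002, 0.003]
force: [-0.8, -10.8, 8.2]
finger_gap: 0.254
gripper_force: 58.9
```

Emit:
move_arm:
  commands: "0 0 0 0 0 0 -1; 0 0 0 0 0 0 -1; 0 0 0 0 0 0 -1; 0 0 0 0 0 0 -1; 0 0 0 0 0 0 -1"

```text
t: 26.1
tcp_pos: [0.7039, 0.2356, 0.0824]
tool_rot: [0.726, 0.688, -0.002, 0.003]
force: [-2.3, -10.2, 7.8]
finger_gap: 0.251
gripper_force: 58.9
```

Emit:
move_arm:
  commands: "0 0 0 0 0 0 -1; 0 0 0 0 0 0 -1; 0 0 0 0 0 0 -1; 0 0 0 0 0 0 -1; 0 0 0 0 0 0 -1"

```text
t: 26.72
tcp_pos: [0.7038, 0.2356, 0.0824]
tool_rot: [0.726, 0.688, -0.002, 0.003]
force: [-0.8, -10.3, 8.0]
finger_gap: 0.252
gripper_force: 58.9
```

Emit:
move_arm:
  commands: "0 0 0 0 0 0 -1; 0 0 0 0 0 0 -1; 0 0 0 0 0 0 -1; 0 0 0 0 0 0 -1; 0 0 0 0 0 0 -1"

```text
t: 27.35
tcp_pos: [0.7038, 0.2356, 0.0824]
tool_rot: [0.726, 0.688, -0.002, 0.003]
force: [-1.7, -9.8, 8.9]
finger_gap: 0.256
gripper_force: 58.9
```

```bash
python3 - <<'E'
from h import *
print(pose(),telemetry.sense()['force'])
s=snap('scene');T=snap('top')
o=np.hstack([s['image'][230:390,190:390],T['image'][130:290,200:400]])[:,:,::-1]
cv2.imwrite('pics/c2.png',cv2.resize(o,(800,320),interpolation=cv2.INTER_CUBIC))
E
```

```text
(np.float64(0.7038202327822869), np.float64(0.23562609394404413), np.float64(0.082388738867224), np.float64(-93.12688254893042)) [-1.72645336 -9.80942856  8.89776265]
```

View pics/c2.png

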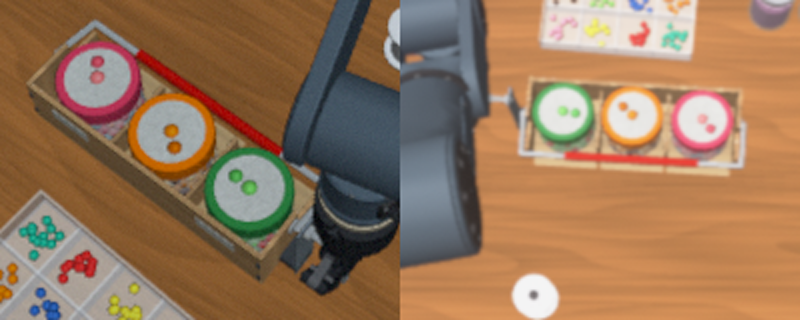

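The bail is down across the fronts (red sleeve at top crop 630,160) and the pin has travelled 18 mm, its full stroke. Now I let go and withdraw upwards.

Emit:
move_arm:
  commands: "0 0 0 0 0 0 0.2; 0 0 0 0 0 0 0.2; 0 0 0 0 0 0 0.2; 0 0 0 0 0 0 0.2; 0 0 0 0 0 0 0.2"

```text
t: 28.08
tcp_pos: [0.7025, 0.2407, 0.0801]
tool_rot: [0.726, 0.688, -0.0, -0.0]
force: [0.5, 0.2, -0.6]
finger_gap: 0.6
gripper_force: 0.0
```

Emit:
move_arm:
  commands: "0 0 -20 0 0 0 0.2; 0 0 -60 0 0 0 0.2; 0 0 -110 0 0 0 0.2; 20 0 -150 0 0 0 0.2; 50 0 -170 0 0 0 0.2"

```text
t: 28.7
tcp_pos: [0.7072, 0.2902, 0.2564]
tool_rot: [0.727, 0.687, 0.003, 0.002]
force: [1.3, -0.2, -0.4]
finger_gap: 0.598
gripper_force: 0.0
```

Emit:
move_arm:
  commands: "0 -40 0 0 0 0 0.2; 0 -90 0 0 0 0 0.2; 0 -140 0 0 0 0 0.2; 0 -170 0 0 0 0 0.2; 0 -170 0 0 0 0 0.2"

```text
t: 29.32
tcp_pos: [0.5337, 0.3001, 0.2523]
tool_rot: [0.726, 0.688, 0.0, 0.0]
force: [1.3, -0.3, -0.5]
finger_gap: 0.602
gripper_force: 0.0
```

```bash
python3 - <<'E'
from h import *
print(pose(),telemetry.sense()['t'])
s=snap('scene');T=snap('top')
o=np.hstack([s['image'][130:450,80:480],T['image'][110:430,170:570]])[:,:,::-1]
cv2.imwrite('pics/c3.png',o)
E
```

```text
(np.float64(0.5337173094687125), np.float64(0.30012027676790387), np.float64(0.2522907166359836), np.float64(-93.03752404073583)) 29.325
```

View pics/c3.png

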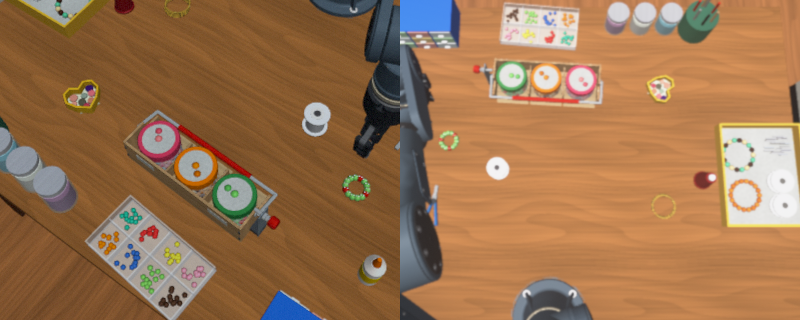

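The picture shows the three jars home and the bail down in front of them. The knob has sprung back (scene crop 274,222), and the bystanders in view are where they were.

```bash
python3 -c "
from station import ticket
print(ticket.sign_off())"
```

```text
the job is handed in; nothing more can be done
None
```

The three jars are home in their stalls (green left, amber middle, pink right), the bail is down across their fronts, the pin has sprung back, nothing else was moved, and the job was handed in at about 29 s of the 72 s allowed.

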